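Change over the rubber stamps to the new rack, in reverse order

TASK

The new stamp rack will be used from the other side of the desk: move the four rubber stamps from the old wooden tray into the new metal rack in reverse order. Seen from the robot, the leftmost stamp in the tray goes into the rightmost bay, the second from the left into the second bay from the right, and so on. Leave each one upright on its foot, flat on the floor of its own bay.

Things in the scene. Friction and masses are not known exactly. Their poses are not given: they have to be found in the camera images.
- old_tray: Old wooden tray, fixed: dark base 68 x 292 mm, 8 mm thick, 26 mm high cheeks at its ends, carrying a row of four pale seat blocks. Origin: centre of its underside on the desk; the row runs along y (to the robot's left), x away from the robot, turned up to 11 degrees. Seats at y = -102, -34, 34, 102 mm. May be nearer or farther than the new rack.
- new_rack: New dark sheet-metal rack, empty, fixed: 72 x 280 mm, a row of four open bays 60 x 60 mm inside; bay floor 6 mm, wall tops 22 mm above the desk. Origin: centre of its underside on the desk; the row runs along y (to the robot's left), x away from the robot, turned up to 11 degrees. Bay centres at x = 0, y = -102, -34, 34, 102 mm.
- stamp_round: Rubber stamp, all turned wood: round foot 38 mm across, 16 mm high, thin neck, straight round grip 26 mm across from 44 to 80 mm above the underside; 86 mm tall, about 60 g. Origin: centre of its underside; z up; x, y as the tray's at the start (within 2 degrees). Starts standing in its seat in the old tray.
- stamp_square: Rubber stamp: square pale wooden foot 34 x 34 mm, 18 mm high, steel neck 16 mm across, black round knob 34 mm across from 42 to 86 mm above the underside; 86 mm tall, about 80 g. Origin: centre of its underside; z up; x, y as the tray's at the start (within 2 degrees). Starts standing in its seat in the old tray.
- stamp_bar: Rubber stamp, all wood: oblong foot 20 (x) by 42 (y) mm, 16 mm high, flat bar handle 14 mm thick (x), 42 mm long (y), from 40 to 86 mm above the underside; 86 mm tall, about 60 g. Origin: centre of its underside; z up; x, y as the tray's at the start (within 2 degrees). Starts standing in its seat in the old tray.
- stamp_box: Self-inking stamp: black plastic base 30 (x) by 38 (y) mm, 40 mm high, grey block grip 26 (x) by 32 (y) mm from 40 to 86 mm above the underside, clear window on top; 88 mm tall, about 110 g. Origin: centre of its underside; z up; x, y as the tray's at the start (within 2 degrees). Starts standing in its seat in the old tray.
- seat_round: Pale seat block fixed in the old tray, 64 x 66 x 14 mm, with a round recess 42 mm across, for the all-wood round stamp; recess floor 17 mm, block top 22 mm above the desk. Origin: centre of its underside, axes as the tray's. Which of the tray's four places it has varies between starts; it stays put and so shows where its stamp stood.
- seat_square: Pale seat block fixed in the old tray, 64 x 66 x 14 mm, with a square recess 38 x 38 mm, for the square-footed stamp; recess floor 17 mm, block top 22 mm above the desk. Origin: centre of its underside, axes as the tray's. Which of the tray's four places it has varies between starts; it stays put and so shows where its stamp stood.
- seat_bar: Pale seat block fixed in the old tray, 64 x 66 x 14 mm, with an oblong recess 24 x 46 mm, for the bar-handled stamp; recess floor 17 mm, block top 22 mm above the desk. Origin: centre of its underside, axes as the tray's. Which of the tray's four places it has varies between starts; it stays put and so shows where its stamp stood.
- seat_box: Pale seat block fixed in the old tray, 64 x 66 x 14 mm, with an oblong recess 34 x 42 mm, for the self-inking stamp; recess floor 17 mm, block top 22 mm above the desk. Origin: centre of its underside, axes as the tray's. Which of the tray's four places it has varies between starts; it stays put and so shows where its stamp stood.
Things that resemble listed ones, but are neither listed nor needed, are in the scene too. What is shaped like the stamp_round but blue or yellow is not meant. What is shaped like the stamp_bar but green is not meant.

How it is judged:
By the outcome, as a careful person would: the job done as asked, in the order asked, and still so for the second after the job is handed in, with the robot touching nothing.
It also fails if it takes over 112 s, if anything falls off the work surface, if the arm or the gripper's body presses on something with over 40 N, if the wrist force passes 120 N, or if a joint passes its speed limit or range.

ROBOT

A 6-joint arm with a two-finger parallel gripper is mounted at the origin on the work surface. World frame = base frame: x ahead of the robot, y to its left, z up, the work surface at z = 0. Lengths are in mm, angles in degrees, forces in N, time in s.
With the tool pointing down it reaches from about 300 to 950 mm from the base axis. Payload 3.1 kg.
Tool frame: the origin (TCP) lies at the very end of the fingers, on their centre line; the grasp point (between the pads) lies 19 mm behind it; z points along the fingers, x is the direction in which the jaws open and shut, and the axes are right-handed (so a half turn about z gives the same grasp; the last joint's range is limited). The gripper opens to 85 mm and grips with 20 to 120 N. Pads are 22 mm wide; open, the fingers measure 114 mm over their backs; the gripper's body (76 mm by 85 mm) begins 54 mm behind the grasp point. The pads swing forward as they close: fully open they stand 13 mm farther back than shut.
Start: joints at [-69.196, 17.653, 93.61, -0, 68.738, -3.994], TCP at [262.109, -567.39, 231.272] pointing down, gripper open.
Joint ranges: [-175.34, 175.34], [-45.06, 112.39], [2.9, 150.54], [-68.45, 248.45], [3.09, 151.38], [-168.51, 168.51]. Speed limits (degrees/s): [159.86, 159.86, 180, 180, 180, 180].

INTERFACE

Orientations are given as [roll, pitch, yaw] about the fixed x, y, z axes, in that order (R = Rz(yaw) Ry(pitch) Rx(roll)).
In Python, from station import ctrl, read_camera, calibration gives the robot as it stands. The module is installed in compiled form; this text tells all that it offers. Calls block until the motion is done:
- ctrl.move_ptp(position, orientation): joint-space move of the TCP to a pose.
- ctrl.move_linear(position, vel=150, ori=None): straight line of the TCP; ori=None keeps the orientation; vel is the mean speed in mm/s.
- ctrl.movej(angles): joint-space move.
- ctrl.command_gripper(opening, effort=None): finger opening in mm; effort is the grip in N (None keeps the last); returns when the fingers have stopped.
- ctrl.sleep(seconds).
- ctrl.solve_ik(position, orientation): joint angles nearest the present ones, or None.
- read_camera(name): name is "scene" or "top"; returns the picture (480x640x3 uint8, red, green, blue); there is no depth.
- calibration(name): a dict with "K" (3x3 intrinsics, pixels), "origin" and "rotation" of the camera in the world. Camera axes: x right, y down, z forward; pixel columns grow to the right and rows downward; lengths in mm; the calibration is good to about 2 mm. A picture is of the moment at which its call begins. calibration takes no time and is no camera call.
A pose or a line that the arm cannot do raises ctrl.IKError and nothing moves.
- ctrl.finish_job(): hands the job in, once; it reports no verdict.
Readings, each from a call of its own:
- ctrl.current_time(): time.
- ctrl.current_joints(): joint angles.
- ctrl.current_joint_velocities(): joint speeds.
- ctrl.current_joint_torque(): joint torques, N m.
- ctrl.current_eef_pos(): TCP position.
- ctrl.current_eef_rot(): TCP orientation.
- ctrl.current_force(): force on the tool from outside, world axes, zero at the start.
- ctrl.current_wrist_torque(): the same for the moment, N m.
- ctrl.current_gripper_width(): finger opening in mm.
Only numpy, scipy, OpenCV 4.12 (cv2) and the standard library are available. Lean on these libraries where they do the work, as an engineer would, in place of code of your own. Each camera call takes 0.05 s, during which the arm holds its last target.

## Working session

There is one attempt and no reset: what is moved stays moved. The work goes in short steps, each a Python script; the robot and the scene stay as the last script left them, time stands still between calls to the robot, and variables do not carry over. Pictures are saved under pics/ and viewed, and the job is handed in when it is done.

```bash
mkdir -p pics
python3 - <<'E'
from station import ctrl, read_camera, calibration
import cv2
for n in ("scene","top"):
    im=read_camera(n); cv2.imwrite(f"pics/{n}0.png",im[:,:,::-1]); c=calibration(n); print(n,c)
print(ctrl.current_time(), ctrl.current_eef_rot())
E
```

```text
scene {'K': array([[498.95220886,   0.        , 318.91164273],
       [  0.        , 498.95220886, 238.01587296],
       [  0.        ,   0.        ,   1.        ]]), 'origin': array([881.05437931,  -8.83925953, 586.16804639]), 'rotation': array([-144.87232031,    0.69134725,   93.29867771])}
top {'K': array([[607.26017838,   0.        , 314.12485847],
       [  0.        , 607.26017838, 243.57881512],
       [  0.        ,   0.        ,   1.        ]]), 'origin': array([435.89626345,  -1.69018914, 912.91815302]), 'rotation': array([-175.14982337,   -0.87262592,  -90.21916838])}
0.1 [-1.79991944e+02  1.19901170e-01 -6.52044089e+01]
```

View pics/scene0.png

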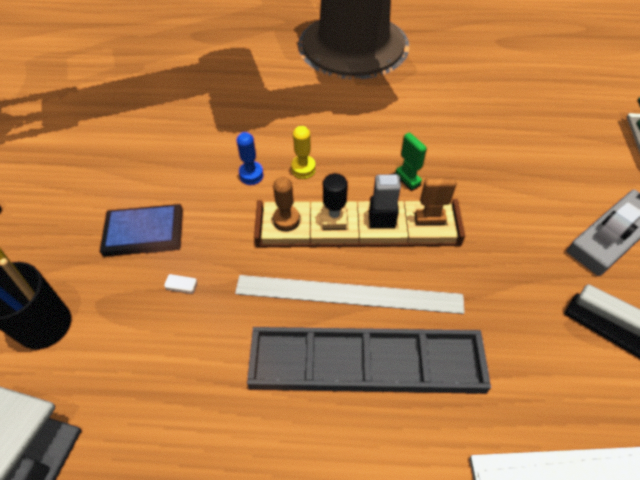

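View pics/top0.png

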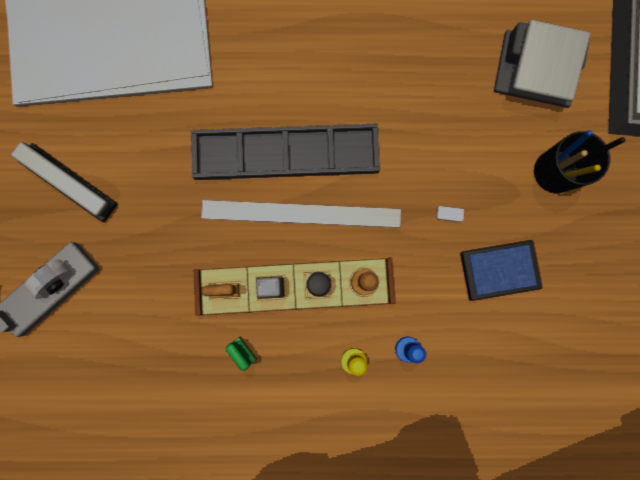

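```bash
cat > h.py <<'E'
import numpy as np, cv2
from scipy.spatial.transform import Rotation as Ro
from station import ctrl, read_camera, calibration
def cam(n):
    c=calibration(n); return c["K"],np.array(c["origin"]),Ro.from_euler("xyz",c["rotation"],degrees=True).as_matrix()
def ray(n,uv,z):
    K,o,R=cam(n); uv=np.atleast_2d(uv).astype(float)
    d=np.c_[uv,np.ones(len(uv))]@np.linalg.inv(K).T@R.T
    return o+d*((z-o[2])/d[:,2])[:,None]
def proj(n,P):
    K,o,R=cam(n); q=(np.atleast_2d(P)-o)@R@K.T; return q[:,:2]/q[:,2:]
def blob(m,roi,k=9):
    x0,y0,x1,y1=roi; mm=np.zeros_like(m); mm[y0:y1,x0:x1]=m[y0:y1,x0:x1]
    mm=cv2.morphologyEx(mm,cv2.MORPH_CLOSE,np.ones((k,k)))
    cs,_=cv2.findContours(mm,cv2.RETR_EXTERNAL,cv2.CHAIN_APPROX_NONE)
    return max(cs,key=cv2.contourArea)
E
python3 - <<'E'
from h import *
rois={"scene":dict(tray=(262,198,462,250),rack=(240,318,496,398)),"top":dict(tray=(195,255,395,320),rack=(185,118,388,185))}
for n in rois:
    im=cv2.imread(f"pics/{n}0.png"); hsv=cv2.cvtColor(im,cv2.COLOR_BGR2HSV); vis=im.copy()
    H,S,V=[hsv[:,:,i].astype(int) for i in range(3)]
    masks=dict(tray=((H>17)&(H<35)&(V>120)&(S>50)),rack=(S<70)&(V<110))
    for k,m in masks.items():
        c=blob(m.astype(np.uint8)*255,rois[n][k])
        P=ray(n,c[:,0,:],22)[:,:2].astype(np.float32)
        (cx,cy),(w,h),a=cv2.minAreaRect(P)
        print(n,k,"centre",cx,cy,"size",w,h,"ang",a)
        cv2.drawContours(vis,[c],-1,(255,0,255),1)
    cv2.imwrite(f"pics/{n}_seg.png",vis)
a=np.vstack([cv2.imread("pics/scene_seg.png")[130:410,200:520],cv2.imread("pics/top_seg.png")[100:380,160:480]])
a=np.hstack([a[:280],a[280:]]);cv2.imwrite("pics/seg.png",cv2.resize(a,(800,350)))
E
```

```text
scene tray centre 450.3044738769531 14.77337646484375 size 67.72783660888672 272.89068603515625 ang 2.8143508434295654
scene rack centre 655.9024658203125 28.464462280273438 size 75.26008605957031 276.1633605957031 ang 2.1768712997436523
top tray centre 449.27545166015625 14.041877746582031 size 64.9083251953125 270.3126220703125 ang 3.2725021839141846
top rack centre 650.1484985351562 27.213912963867188 size 74.06497955322266 277.7630615234375 ang 2.043159008026123
```

View pics/seg.png

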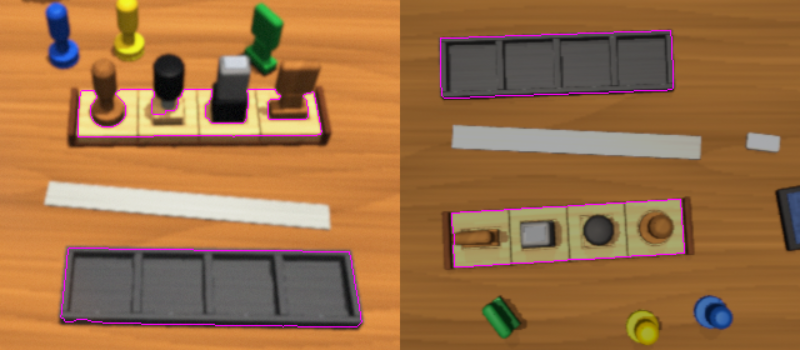

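Both views agree to within about 1 mm on the tray: centre (449.8, 14.4), yaw 3°. The rack is at about (652, 28), yaw 2.1°, allowing for its visible outer walls. In the tray, from the robot's left, the order is bar, box, square, round. I'll move the bar first.

```bash
cat >> h.py <<'E'
T=(449.8,14.4,3.0); Rk=(652.,28.,2.1)
def at(f,y):
    a=np.deg2rad(f[2]); return np.array([f[0]-y*np.sin(a), f[1]+y*np.cos(a)])
def xyz(p,z): return [float(p[0]),float(p[1]),float(z)]
Z=190
def pick(ysrc,hg,effort=45,first=False):
    p=at(T,ysrc); o=[180,0,T[2]]
    ctrl.move_ptp(xyz(p,Z),o)
    ctrl.command_gripper(60,effort)
    ctrl.move_linear(xyz(p,17+hg-19),vel=120)
    f0=ctrl.current_force()
    ctrl.command_gripper(5,effort)
    print("w",ctrl.current_gripper_width(),"f",np.round(f0,1),np.round(ctrl.current_force(),1),"t",ctrl.current_time())
    ctrl.move_linear(xyz(p,Z),vel=120)
    print("lift w",ctrl.current_gripper_width(),"f",np.round(ctrl.current_force(),1),ctrl.current_time())
def place(ydst,hg):
    p=at(Rk,ydst); o=[180,0,Rk[2]]
    ctrl.move_linear(xyz(p,Z),vel=180,ori=o)
    z=6+hg-19
    ctrl.move_linear(xyz(p,z+12),vel=120)
    ctrl.move_linear(xyz(p,z+1.5),vel=25)
    f0=np.array(ctrl.current_force()); 
    for dz in (1,.5,0,-.5,-1,-1.5):
        f=np.array(ctrl.current_force())
        if f[2]-f0[2]>3: break
        ctrl.move_linear(xyz(p,z+dz),vel=10)
    print("contact dz",dz,np.round(f0,1),np.round(f,1))
    ctrl.command_gripper(60); ctrl.sleep(.2)
    ctrl.move_linear(xyz(p,Z),vel=150)
    print("placed",ctrl.current_time())
def snap(tag):
    a=[read_camera(n)[:,:,::-1] for n in ("scene","top")]
    for n,i in zip(("scene","top"),a): cv2.imwrite(f"pics/{n}_{tag}.png",i)
    v=np.hstack([a[0][130:410,200:520],a[1][100:380,160:480]]); cv2.imwrite(f"pics/v_{tag}.png",cv2.resize(v,(800,350)))
E
python3 - <<'E'
from h import *
for f in (T,Rk):
  for y in (-102,102): print(ctrl.solve_ik(xyz(at(f,y),Z),[180,0,f[2]]))
pick(102,63); snap("barheld")
E
```

```text
[-1.62630717e+01  2.32534311e+00  1.16848227e+02 -2.54444375e-14
  6.08264298e+01 -1.92630717e+01]
[ 9.22550730e+00  1.85253297e+00  1.17339831e+02 -2.54444375e-14
  6.08076362e+01  6.22550730e+00]
[-1.02123492e+01  2.36074474e+01  9.05273506e+01 -2.54444375e-14
  6.58652020e+01 -1.23123492e+01]
[ 7.56120408e+00  2.37406449e+01  9.03388128e+01 -2.54444375e-14
  6.59205423e+01  5.46120408e+00]
w 13.340215483012281 f [ 0.1  0.3 -0.1] [0.3 0.6 2.6] t 4.6917
lift w 13.506163218447643 f [-0.  -0.2 -1.7] 5.9167
```

View pics/v_barheld.png

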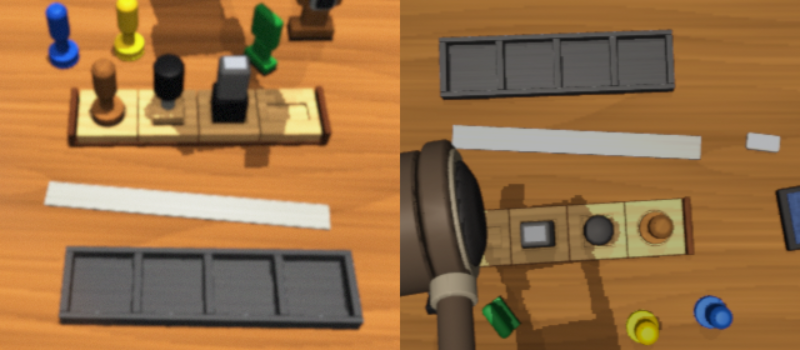

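The bar is held level (its foot is at the top right of the scene view), and its seat is empty. Placing it in the rightmost bay.

Run:
```python
from h import *
place(-102,63); pick(34,65,60); snap("b1")
```

```text
contact dz -0.5 [ 0.3 -0.1 -0.6] [-1.3  0.1  3. ]
placed 12.075
w 25.221644181303542 f [ 0.2 -0.4  0.9] [0.  0.1 4.2] t 14.85
lift w 25.58285331505569 f [-0.7 -0.1 -1.9] 16.0583
```

View pics/v_b1.png

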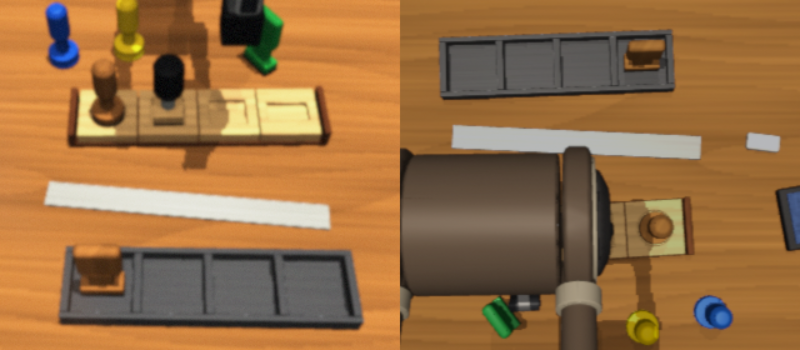

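The bar stands upright in the rightmost bay (right in the top view), and the box is held upright. Continuing.

Run:
```python
from h import *
place(-34,65); pick(-34,64,50); snap("b2")
```

```text
contact dz -0.5 [ 0.3  0.  -1.1] [-1.8  0.8  5.9]
placed 21.7
w 32.76347177155099 f [ 0.3 -0.   0. ] [-1.1  1.   5.2] t 24.3083
lift w 33.65726328034978 f [-0.9  0.1 -0.6] 25.525
```

View pics/v_b2.png

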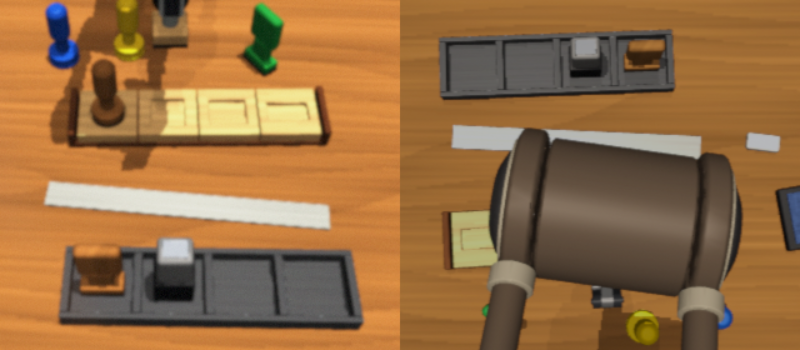

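The box stands in the second bay from the right, and the square stamp is held.

Run:
```python
from h import *
place(34,64); pick(-102,62,45); snap("b3")
```

```text
contact dz 0 [ 0.8 -0.7 -1.4] [-1.4 -0.2  3.4]
placed 30.8917
w 24.512333165138873 f [-0.  -0.2 -0.4] [0.4 0.6 5.1] t 33.7167
lift w 24.624105745213555 f [ 0.3 -0.8 -0.4] 34.95
```

View pics/v_b3.png

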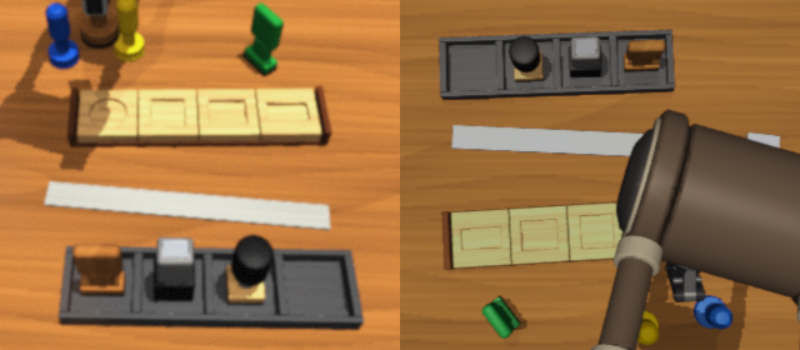

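The square stamp stands in the third bay from the right and the round one is held. Placing the last one, then backing off to look.

Run:
```python
from h import *
place(102,62)
ctrl.move_ptp([262,-500,231],[180,0,-65]); snap("end")
a=cv2.imread("pics/scene_end.png")[300:410,230:510]; b=cv2.imread("pics/top_end.png")[110:195,180:395]
cv2.imwrite("pics/end_z.png",np.vstack([cv2.resize(a,(760,299),interpolation=3),cv2.resize(b,(760,300),interpolation=3)]))
# expected projections of stamp axis at foot-top and at top, per bay
for y in (-102,-34,34,102):
    p=at(Rk,y); print(y,[np.round(proj(n,[xyz(p,6),xyz(p,92)])).astype(int).tolist() for n in("scene","top")])
```

```text
contact dz -0.5 [ 0.6 -0.4 -0.5] [-2.3  0.1  5. ]
placed 41.0833
-102 [[[282, 359], [276, 329]], [[352, 150], [357, 135]]]
-34 [[[338, 360], [339, 330]], [[307, 151], [308, 137]]]
34 [[[394, 361], [403, 331]], [[262, 153], [258, 138]]]
102 [[[451, 362], [467, 332]], [[218, 155], [209, 140]]]
```

View pics/end_z.png

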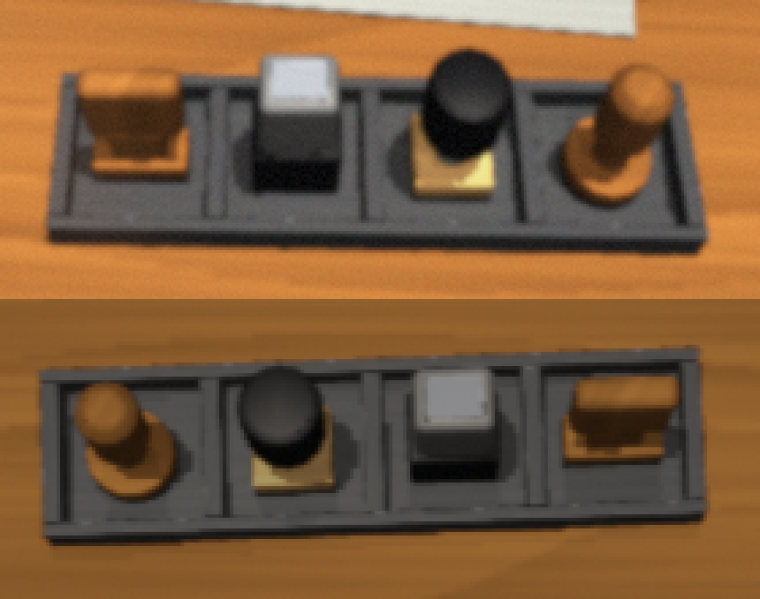

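View pics/top_end.png

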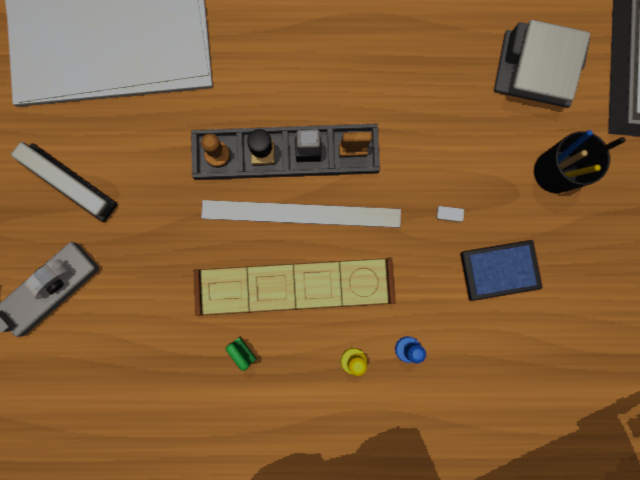

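All four stand upright, each in its own bay. The stamp tops project within about 2–3 px of where an upright axis should be in both views. The robot is clear and the decoys haven't moved.

Run:
```python
from station import ctrl
print(ctrl.current_time()); ctrl.finish_job()
```

```text
43.8
the job is handed in; nothing more can be done
```

The four stamps are now in the new rack in reverse order. From the robot's left the tray held bar, box, square, round; the rack now holds round, square, box, bar. I handed the job in at 43.8 s, against the 112 s limit.

- **Upright and in place:** in both final views all four stand upright inside their own bays. The tops are within about 2–3 px of where an upright stamp's top should appear. I read these off the pictures by eye.
- **Contact and force:** each stamp touched the bay floor within 0.5 mm of the expected height. The force readings I took were at most about 6 N.
- **Surroundings:** the tray is empty, the blue, yellow and green look-alikes were not disturbed, and the arm is parked clear.
- **One disagreement:** the two cameras put the rack about 6 mm apart in x (650 and 656 mm). Each also saw an outer wall of the rack, which shifts its estimate, so I used 652 mm. That was well within the room in the bays.

No check failed.

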